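# Close the rivet pots and put them away in the rack

### The arm

A 6-joint arm with a two-finger parallel gripper is mounted at the origin on the work surface. World frame = base frame: x ahead of the robot, y to its left, z up, the work surface at z = 0. Lengths are in m, angles in rad, forces in N, time in s.
With the tool pointing down it reaches from about 0.25 to 0.775 m from the base axis. Payload 4 kg.
Tool frame: the origin (TCP) lies on the centre line of the jaws, within the pads' length; the fingertips stand 8 mm ahead of it and the grasp point (between the pads) lies 11 mm behind it; z points along the fingers, y is the direction in which the jaws open and shut (so a half turn about z gives the same grasp; the last joint's range is limited). The gripper opens to 94 mm and grips with 3 to 60 N. Pads are 16 mm wide; open, the fingers measure 119 mm over their backs; the gripper's body (75 mm by 177 mm) begins 78 mm behind the grasp point.
Start: joints at [-1.443, 0.087, 1.371, -0, 1.684, -0.103], TCP at [0.126, -0.535, 0.214] pointing down, gripper open.
Joint ranges: [-3.1, 3.1], [-0.76, 2.03], [0.27, 2.55], [-1.08, 4.22], [0.17, 2.65], [-2.57, 2.57]. Speed limits (rad/s): [2.79, 2.79, 3.14, 3.14, 3.14, 3.14].

### API

Orientations are given as [roll, pitch, yaw] about the fixed x, y, z axes, in that order (R = Rz(yaw) Ry(pitch) Rx(roll)).
In Python, from bench import robot gives the robot as it stands.
- The arm moves only by the shell command python3 -m crank 'ROWS' [OPENING]. ROWS is JSON, a list of rows, each a list of 4 numbers: the shift along the tool's x, y, z scaled (see below), then the turn about the tool's z scaled (see below). A call has exactly 10 rows; each row shifts and turns the commanded pose from where the row before left it, along the tool's axes as they then stand; what a row does not reach is not made up. The controller multiplies each number of a shift by 0.2 m and each number of a turn by pi/2 rad. A row lasts 1/8 s, in which the tool goes at most 62.5 mm and 10.7 degrees, less where a joint would pass 70% of its speed; a pose out of reach is approached as far as the arm can. A call with a number of a shift or a turn outside -1 to 1 is refused whole. A call with a gripper value outside its range is refused whole. OPENING is the gripper command: -1 is fully open, 1 is shut, values between are in proportion, set as the call begins (- or left out, the last holds). The fingers move at their own pace and stop on an object; the grip force is fixed at half the most. Time passes only in rows, so rows that do not move let the fingers close, or fill a call up. It gives the time, the measured TCP pose, the force and the opening at its end, in the units of the state.
- robot.get_obs(): the state, without advancing time (a new reading comes with each control period).
- robot.snapshot(name): name is "scene" or "side" or "wrist"; returns (picture, depth): 420x560x3 uint8, red, green, blue; 420x560 float32, m along the optical axis (not along the pixel's ray), 0 where there is no reading.
- robot.camera_params(name): a dict with "fx", "fy", "cx", "cy" (pixels), "world_from_camera" (4x4, takes a point from camera to world coordinates). Camera axes: x right, y down, z forward; pixel columns grow to the right and rows downward; lengths in m; the calibration is good to about 2 mm. The wrist camera is an equidistant fisheye: a pixel r from the principal point sees the ray r / f radians off the axis. A picture is of the moment at which its call begins: read the wrist's pose just before it. camera_params takes no time and is no camera call; for the wrist camera it gives the pose at the moment of the call.
- robot.close_job(): hands the job in, once; it reports no verdict.
The state is a dict: "time": time; "joint_positions": joint angles; "qvel": joint speeds; "joint_torque": joint torques, N m; "tool_pos": TCP position; "ee_rot": TCP orientation; "wrist_force": force on the tool from outside, world axes, zero at the start; "wrist_torque": the same for the moment, N m; "width": finger opening in m.
Only numpy, scipy, OpenCV 4.12 (cv2) and the standard library are available. Lean on these libraries where they do the work, as an engineer would, in place of code of your own. Each camera call takes 0.05 s, during which the arm holds its last target.

### The job

The riveting is done: put away the open white rivet pots on this leather bench. Stand each pot upright, all the way down on the base board, in the opening of the plywood rack that fits it in shape and size, and push its own lid fully home on it; a lid may have no pot today, and that one is not needed. Leave the other things on the bench alone.

Things in the scene. Friction and masses are not known exactly. Their poses are not given: they have to be found in the camera images.
- rack: plywood pot rack, 236 x 236 mm, fixed to the bench: a base board (its top 8 mm above the bench) and, on corner posts, an upper board from 30 to 40 mm above the bench with four openings, two by two, 112 mm apart: three round ones and one oblong. A pot goes down through its opening and stands on the base board. Origin: centre of the underside; x and y along the sides, z up
- pot_narrow: round white pot, 44 mm in diameter, 78 mm tall, open at the top with 3 mm walls and a weighted bottom with a few brass rivets fast in it (0.07 to 0.25 kg). Origin: centre of the underside, z up. May be absent
- pot_narrow_mouth (a point): centre of the narrow pot's mouth, level with its rim, 78 mm above its underside; the mouth is 38 mm wide inside
- lid_narrow: wooden push-in lid for the narrow pot: plug 33 mm and plate 46 mm in diameter, topped by a round knob 24 mm in diameter. From below: plug 8 mm deep, plate 5 mm thick, grip 24 mm tall, 37 mm in all. Lies plug down on the bench. Origin: centre of the plug's underside, z up; when it is fully in, this lies 8 mm below the pot's rim and the plate rests on the rim
- place_narrow (a point): where the narrow pot stands: the point on the rack's base board (8 mm above the bench) under the middle of the round opening, 50 mm across in the upper board
- pot_medium: round white pot, 54 mm in diameter, 92 mm tall, open at the top with 3 mm walls and a weighted bottom with a few brass rivets fast in it (0.07 to 0.25 kg). Origin: centre of the underside, z up. May be absent
- pot_medium_mouth (a point): centre of the medium pot's mouth, level with its rim, 92 mm above its underside; the mouth is 48 mm wide inside
- lid_medium: wooden push-in lid for the medium pot: plug 43 mm and plate 56 mm in diameter, topped by a round knob 24 mm in diameter. From below: plug 8 mm deep, plate 5 mm thick, grip 24 mm tall, 37 mm in all. Lies plug down on the bench. Origin: centre of the plug's underside, z up; when it is fully in, this lies 8 mm below the pot's rim and the plate rests on the rim
- place_medium (a point): where the medium pot stands: the point on the rack's base board (8 mm above the bench) under the middle of the round opening, 60 mm across in the upper board
- pot_wide: round white pot, 64 mm in diameter, 84 mm tall, open at the top with 3 mm walls and a weighted bottom with a few brass rivets fast in it (0.07 to 0.25 kg). Origin: centre of the underside, z up. May be absent
- pot_wide_mouth (a point): centre of the wide pot's mouth, level with its rim, 84 mm above its underside; the mouth is 58 mm wide inside
- lid_wide: wooden push-in lid for the wide pot: plug 53 mm and plate 66 mm in diameter, topped by a round knob 24 mm in diameter. From below: plug 8 mm deep, plate 5 mm thick, grip 24 mm tall, 37 mm in all. Lies plug down on the bench. Origin: centre of the plug's underside, z up; when it is fully in, this lies 8 mm below the pot's rim and the plate rests on the rim
- place_wide (a point): where the wide pot stands: the point on the rack's base board (8 mm above the bench) under the middle of the round opening, 70 mm across in the upper board
- pot_oblong: oblong white pot, 40 mm along its x by 64 mm along its y, 84 mm tall, open at the top with 3 mm walls and a weighted bottom with a few brass rivets fast in it (0.07 to 0.25 kg). Origin: centre of the underside, z up. May be absent
- pot_oblong_mouth (a point): centre of the oblong pot's mouth, level with its rim, 84 mm above its underside; the mouth is 34 x 58 mm inside
- lid_oblong: wooden push-in lid for the oblong pot: plug 29 x 53 mm, plate 42 x 66 mm (the long side along y), topped by a bar grip 20 mm along x by 36 mm along y. From below: plug 8 mm deep, plate 5 mm thick, grip 24 mm tall, 37 mm in all. Lies plug down on the bench. Origin: centre of the plug's underside, z up; when it is fully in, this lies 8 mm below the pot's rim and the plate rests on the rim
- place_oblong (a point): where the oblong pot stands: the point on the rack's base board (8 mm above the bench) under the middle of the oblong opening, 46 mm along the rack's x by 70 mm along the rack's y in the upper board
- thread_spool: pale spool of waxed thread, 52 mm in diameter, 50 mm tall, standing on the bench among the pots; origin: centre of its underside. Leave it alone
- wax_block: yellow block of beeswax, 62 x 40 x 26 mm, lying among the pots; origin: centre of its underside. Leave it alone
- awl: awl with a wooden handle, 150 mm long, lying beyond the pots; origin: under its middle. Leave it alone
- hammer: hammer, 250 mm long, lying beyond the pots; origin: under its middle. Leave it alone
- glue_tin: glue tin, 68 mm in diameter, 85 mm tall, standing beyond the rack; origin: centre of its underside. Leave it alone
There are look-alikes about, which are no part of the job. Leave any green look-alike of the pot_medium alone.

How it is judged:
By the outcome, as a careful person would: the job done as asked, in the order asked, and still so for the second after the job is handed in, with the robot touching nothing.
Of pot_narrow, pot_medium, pot_wide, pot_oblong only 3 to 4 are there at a start; the rules pass over those that are not, and their reading is None.
At some moment in a run one of pot_medium, pot_wide, lid_narrow, lid_medium, lid_wide, lid_oblong may be knocked a few centimetres aside while the robot is not near it.
Once in a run the grip may slacken for a moment while it holds something.
It also fails if it takes over 210 s, if anything falls off the work surface, if the arm or the gripper's body presses on something with over 40 N, if the wrist force passes 120 N, or if a joint passes its speed limit or range.

## Working session

There is one attempt and no reset: what is moved stays moved. The work goes in short steps, Python scripts to look and compute and a shell command to move; the robot and the scene stay as the last step left them, time stands still between calls to the robot, and variables do not carry over. Pictures are saved under pics/ and viewed, and the job is handed in when it is done.

```bash
ls; mkdir -p pics; cat > h.py <<'E'
import numpy as np, cv2, pickle
from bench import robot
def snap(name, fn):
    p=robot.camera_params(name); img,d=robot.snapshot(name)
    cv2.imwrite(f'pics/{fn}.png', img[:,:,::-1]); np.savez(f'pics/{fn}.npz',img=img,d=d,**{k:np.array(v) for k,v in p.items()})
    return img,d,p
def load(fn):
    return np.load(f'pics/{fn}.npz')
def cloud(z):
    d=z['d']; v,u=np.indices(d.shape); X=(u-z['cx'])/z['fx']*d; Y=(v-z['cy'])/z['fy']*d
    P=np.stack([X,Y,d,np.ones_like(d)],-1)@z['world_from_camera'].T
    P=P[...,:3]; P[d==0]=np.nan
    return P
E
python3 - <<'E'
from h import *
o=robot.get_obs(); print(o)
for n in ['scene','side','wrist']:
    i,d,p=snap(n,n+'0'); print(n,p)
E
```

```text
pics
{'time': 0.0, 'joint_positions': array([-1.44304665e+00,  8.79465917e-02,  1.37222665e+00, -3.04217405e-05,
        1.68358958e+00, -1.03110078e-01]), 'qvel': array([-0.00136749,  0.00118343, -0.00124204,  0.00186902, -0.00110477,
        0.00046199]), 'joint_torque': array([-5.73189914e-05, -3.40184712e+01, -3.02421606e+01,  7.17403321e-02,
        3.30432155e-02, -1.83126931e-04]), 'tool_pos': array([ 0.12576104, -0.53489208,  0.21232275]), 'ee_rot': array([-3.13943089e+00, -1.93295065e-04,  2.30856155e-01]), 'wrist_force': array([-1.24767285, -0.23876712, -0.31680015]), 'wrist_torque': array([-0.03490503,  0.0710429 ,  0.04494805]), 'width': 0.09385695358137172}
scene {'fx': 415.85425463390277, 'fy': 415.85425463390277, 'cx': 278.25636298130223, 'cy': 209.60274739401729, 'world_from_camera': array([[ 0.64953001,  0.4070083 , -0.64222661,  1.24778673],
       [ 0.76006709, -0.37003193,  0.53420445, -0.63053043],
       [-0.0202187 , -0.83511713, -0.54970046,  0.69097087],
       [ 0.        ,  0.        ,  0.        ,  1.        ]])}
side {'fx': 467.00949921748406, 'fy': 467.00949921748406, 'cx': 280.09671927537, 'cy': 208.50349592117334, 'world_from_camera': array([[-0.7892841 , -0.41904579,  0.44881092,  0.066675  ],
       [-0.61364584,  0.51252416, -0.60063114,  0.62546012],
       [ 0.02166551, -0.74947956, -0.66167288,  0.80066808],
       [ 0.        ,  0.        ,  0.        ,  1.        ]])}
wrist {'fx': 325.19226210127806, 'fy': 325.19226210127806, 'cx': 278.6737316062554, 'cy': 213.34680304795765, 'world_from_camera': array([[ 0.22948702, -0.94254795, -0.24277371,  0.19630738],
       [-0.97330932, -0.22278657, -0.05509179, -0.51763787],
       [-0.00216007,  0.24893677, -0.96851733,  0.38391661],
       [ 0.        ,  0.        ,  0.        ,  1.        ]])}
```

View pics/scene0.png

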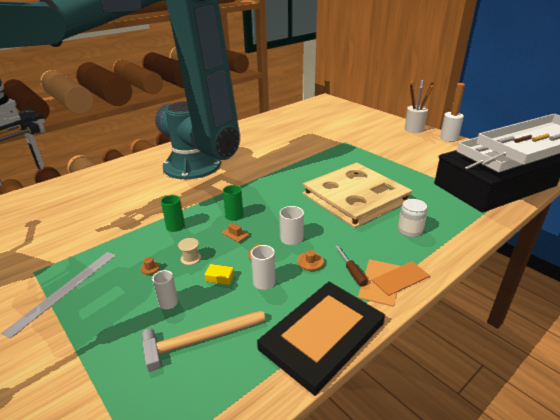

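View pics/side0.png

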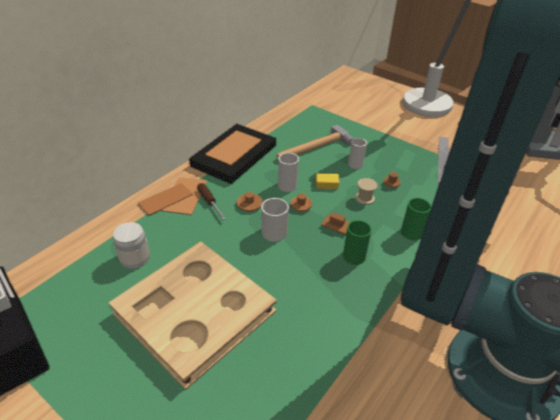

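View pics/wrist0.png

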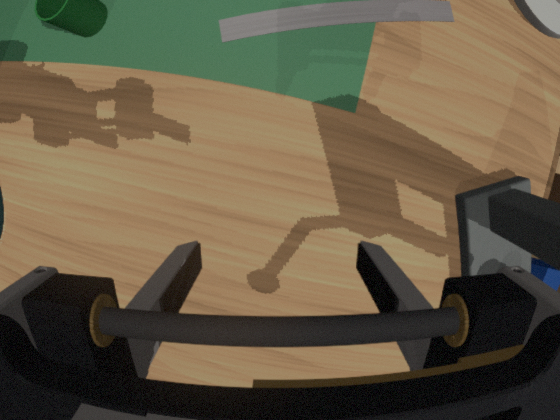

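The scene view shows three white pots at about (165,290), (263,268) and (291,225), and two green look-alikes at (173,213) and (233,202). The four lids are at (150,266), (236,233), (255,256) and (311,261). I see no white oblong pot. Next I'll build a metric top-down map from both depth images.

```bash
cat >> h.py <<'E'
def topdown(fns, x0,x1,y0,y1,res=0.001):
    H=int((x1-x0)/res); W=int((y1-y0)/res)
    hm=np.full((H,W),-1.); col=np.zeros((H,W,3),np.uint8)
    for fn in fns:
        z=load(fn); P=cloud(z).reshape(-1,3); C=z['img'].reshape(-1,3)
        ok=np.isfinite(P[:,0]); P=P[ok];C=C[ok]
        # row 0 = max x (far), col 0 = max y (left)
        r=((x1-P[:,0])/res).astype(int); c=((y1-P[:,1])/res).astype(int)
        ok=(r>=0)&(r<H)&(c>=0)&(c<W)&(P[:,2]<0.13)
        P,C,r,c=P[ok],C[ok],r[ok],c[ok]
        o=np.argsort(P[:,2]); 
        for i in o:
            if P[i,2]>hm[r[i],c[i]]: hm[r[i],c[i]]=P[i,2]; col[r[i],c[i]]=C[i]
    return hm,col
E
python3 - <<'E'
from h import *
hm,col=topdown(['scene0','side0'],0.2,0.8,-0.4,0.4)
hm2=cv2.dilate(hm.astype(np.float32),np.ones((3,3)))
colr=cv2.dilate(col,np.ones((3,3)))
cv2.imwrite('pics/top.png',colr[:,:,::-1])
cv2.imwrite('pics/toph.png',cv2.applyColorMap(np.clip(hm2*2200,0,255).astype(np.uint8),cv2.COLORMAP_JET))
for b in ['scene','side']:
    im=cv2.imread(f'pics/{b}0.png'); 
    c=im[170:320,130:350] if b=='scene' else im[120:270,230:450]
    cv2.imwrite(f'pics/{b}0c.png',cv2.resize(c,None,fx=3.6,fy=3.6,interpolation=cv2.INTER_CUBIC))
E
```

```text
(no output)
```

View pics/top.png

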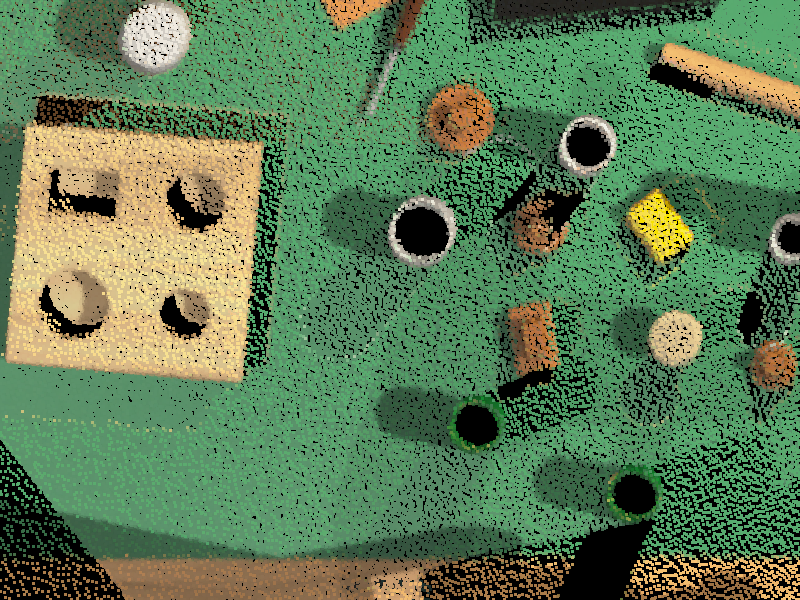

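View pics/toph.png

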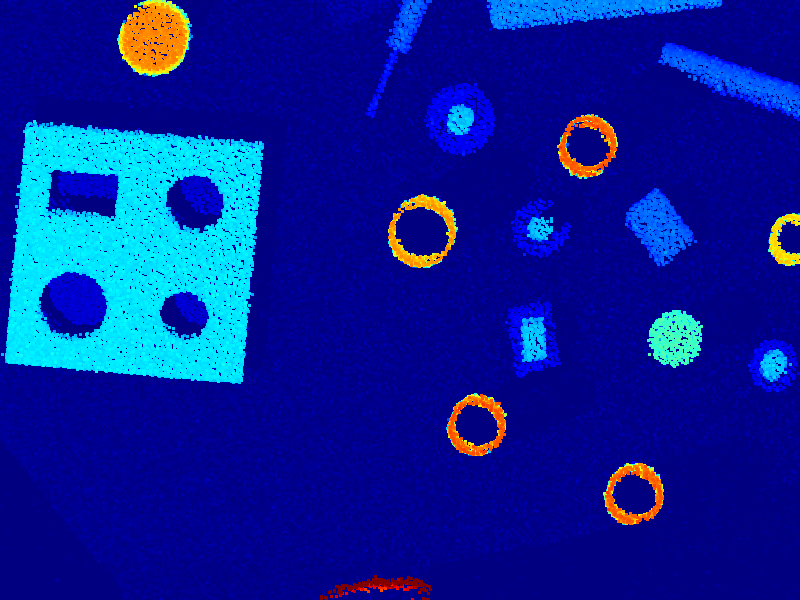

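View pics/scene0c.png

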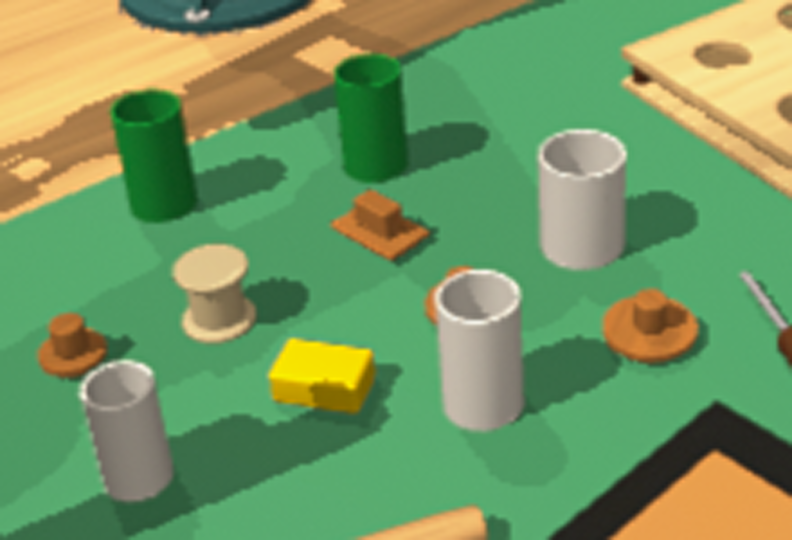

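View pics/side0c.png

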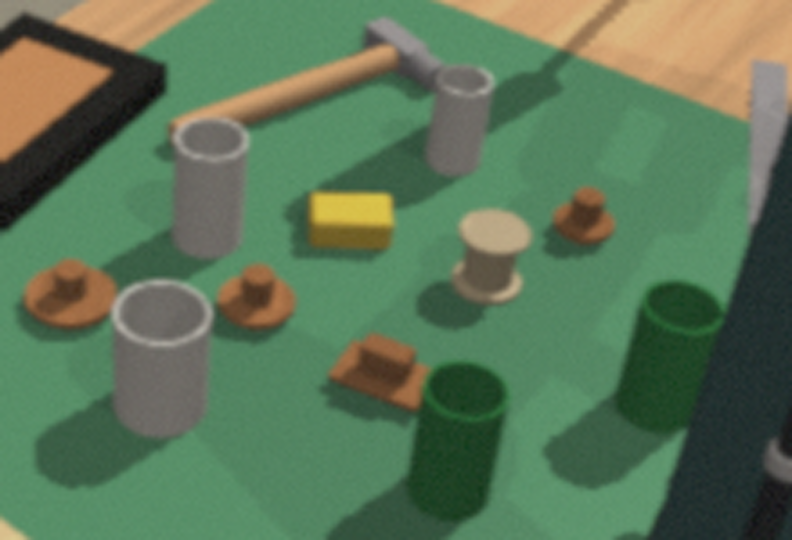

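```bash
cat >> h.py <<'E'
from scipy.optimize import least_squares
def pts(fns,x,y,r,z0,z1,per=False):
    out=[]
    for fn in fns:
        P=cloud(load(fn)).reshape(-1,3); P=P[np.isfinite(P[:,0])]
        k=(np.hypot(P[:,0]-x,P[:,1]-y)<r)&(P[:,2]>z0)&(P[:,2]<z1); out.append(P[k])
    return out if per else np.concatenate(out)
def disc(P,R,x,y):
    # rim annulus/disc: maximise points fit: minimise outside distance of circle radius R
    f=lambda q:np.maximum(0,np.hypot(P[:,0]-q[0],P[:,1]-q[1])-R)*1e3+1e-3*np.hypot(P[:,0]-q[0],P[:,1]-q[1])*1e3
    s=least_squares(f,[x,y],loss='soft_l1'); return s.x
def rim(P,R,x,y,fixed=True):
    f=lambda q:(np.hypot(P[:,0]-q[0],P[:,1]-q[1])-(R))*1e3
    s=least_squares(f,[x,y],loss='soft_l1'); return s.x
def rack(fn):
    P=pts(fn,0.555,0.265,0.2,0.034,0.046); P2=P[:,:2].astype(np.float32)
    (cx,cy),(w,h),a=cv2.minAreaRect(P2); return (cx,cy),(w,h),a,np.median(P[:,2])
E
python3 - <<'E'
from h import *
for fns in (['scene0'],['side0'],['scene0','side0']):
    print(fns)
    for n,x,y,R,H in [('narrow',.561,-.392,22,78),('medium',.654,-.187,27,92),('wide',.57,-.022,32,84)]:
        P=pts(fns,x,y,.05,H/1e3-.004,H/1e3+.004)
        print(n,len(P),rim(P,(R-1.5)/1e3,x,y).round(4),np.median(P[:,2]).round(4))
    for n,x,y,R in [('lidN',.434,-.374,23),('lidM',.572,-.14,28),('lidW',.681,-.061,33)]:
        P=pts(fns,x,y,.045,.009,.017); K=pts(fns,x,y,.03,.034,.041)
        print(n,len(P),disc(P,R/1e3,x,y).round(4),np.median(P[:,2]).round(4),'knob',len(K),disc(K,.012,x,y).round(4), np.median(K[:,2]).round(4))
    print(rack(fns))
    # openings: centroid from missing top points
E
```

```text
['scene0']
narrow 90 [ 0.5629 -0.3932] 0.0768
medium 101 [ 0.6558 -0.1878] 0.0904
wide 81 [ 0.57   -0.0221] 0.082
lidN 132 [ 0.4362 -0.3739] 0.0121 knob 48 [ 0.4377 -0.3751] 0.0356
lidM 24 [ 0.5623 -0.1592] 0.0118 knob 12 [ 0.5703 -0.1395] 0.0364
lidW 278 [ 0.6835 -0.0603] 0.0119 knob 44 [ 0.6818 -0.0606] 0.0356
((0.5898120403289795, 0.2630818486213684), (0.24066706001758575, 0.32431983947753906), 84.61888885498047, np.float64(0.03859898610915147))
['side0']
narrow 60 [ 0.5573 -0.3932] 0.0774
medium 83 [ 0.651  -0.1877] 0.0916
wide 132 [ 0.5657 -0.0219] 0.0837
lidN 102 [ 0.4318 -0.3746] 0.0136 knob 36 [ 0.432 -0.374] 0.037
lidM 184 [ 0.5719 -0.1406] 0.0134 knob 43 [ 0.5727 -0.1408] 0.0369
lidW 269 [ 0.6789 -0.0609] 0.0135 knob 48 [ 0.6784 -0.0608] 0.0374
((0.5882771611213684, 0.261942058801651), (0.23757605254650116, 0.32585474848747253), 84.98123168945312, np.float64(0.04037794367300862))
['scene0', 'side0']
narrow 150 [ 0.5615 -0.3931] 0.0769
medium 184 [ 0.654  -0.1877] 0.0908
wide 213 [ 0.5672 -0.022 ] 0.0828
lidN 234 [ 0.4346 -0.374 ] 0.0128 knob 84 [ 0.4355 -0.3744] 0.0364
lidM 208 [ 0.5719 -0.1406] 0.0131 knob 55 [ 0.5727 -0.1408] 0.0368
lidW 547 [ 0.6807 -0.0606] 0.0126 knob 92 [ 0.6792 -0.0608] 0.0362
((0.5886225700378418, 0.26304543018341064), (0.24096271395683289, 0.326681524515152), 84.61888885498047, np.float64(0.04003521086275358))
```

```bash
cat >> h.py <<'E'
from scipy.ndimage import distance_transform_edt
def rackfit(fn,dz=0):
    """fit rack pose (x,y,yaw) so that the 40mm-level points lie in square minus openings"""
    P=pts([fn],0.555,0.265,0.175,0.036+dz,0.044+dz)[:,:2]
    P=P[(P[:,0]<.70)]
    # only nearby: drop tin
    P=P[~(np.hypot(P[:,0]-.763,P[:,1]-.245)<.05)]
    hol=[(56,-56),(-56,56),(56,56),(-56,-56)]
    return P
def sd_model(L,lay):
    # signed violation (m): outside square or inside holes
    v=np.maximum(0,np.maximum(abs(L[:,0]),abs(L[:,1]))-.118)
    for (hx,hy,kind) in lay:
        if kind=='o':
            q=np.minimum(.023-abs(L[:,0]-hx),.035-abs(L[:,1]-hy)); v=np.maximum(v,q)
        else: v=np.maximum(v,kind-np.hypot(L[:,0]-hx,L[:,1]-hy))
    return np.maximum(0,v)
LAY=[(.056,.056,'o'),(.056,-.056,.030),(-.056,.056,.035),(-.056,-.056,.025)]
def rackpose(fn,x=.563,y=.267,yaw=-.06,dz=0):
    P=rackfit(fn,dz)
    def f(q):
        c,s=np.cos(q[2]),np.sin(q[2]); D=P-q[:2]; L=np.c_[c*D[:,0]+s*D[:,1],-s*D[:,0]+c*D[:,1]]
        return sd_model(L,LAY)*1e3
    best=None
    from scipy.optimize import minimize
    s=minimize(lambda q:np.minimum(f(q),6).sum(),[x,y,yaw],method='Nelder-Mead',options=dict(initial_simplex=[[x,y,yaw],[x+.006,y,yaw],[x,y+.006,yaw],[x,y,yaw+.05]],xatol=1e-5,fatol=1e-3,maxiter=800))
    return s.x,s.fun/len(P),len(P)
def place(q,k):
    d={'narrow':(-.056,-.056),'medium':(.056,-.056),'wide':(-.056,.056)}[k]
    c,s=np.cos(q[2]),np.sin(q[2]); return np.array([q[0]+c*d[0]-s*d[1],q[1]+s*d[0]+c*d[1]])
E
python3 - <<'E'
from h import *
qs=[]
for fn,dz in (('scene0',-.0014),('side0',.0003)):
    for yaw in(-.1,-.06,.0):
        q=rackpose(fn,yaw=yaw,dz=dz); print(fn,q[0].round(4),q[1:])
    qs.append(q[0])
q=np.mean(qs,0); print(q)
for k in('narrow','medium','wide'): print(k,place(q,k).round(4),[place(a,k).round(4) for a in qs])
E
```

```text
scene0 [ 0.5494  0.2659 -0.0902] (np.float64(0.039839450665216866), 2521)
scene0 [ 0.5494  0.2659 -0.0901] (np.float64(0.03983993632589724), 2521)
scene0 [ 0.5494  0.2659 -0.0902] (np.float64(0.039839435623533426), 2521)
side0 [ 0.545   0.266  -0.0898] (np.float64(0.013360114415084608), 9317)
side0 [ 0.545   0.266  -0.0898] (np.float64(0.013360131112941612), 9317)
side0 [ 0.545   0.266  -0.0898] (np.float64(0.013360108522604589), 9317)
[ 0.54722079  0.26594716 -0.08999502]
narrow [0.4864 0.2152] [array([0.4886, 0.2152]), array([0.4842, 0.2152])]
medium [0.598  0.2051] [array([0.6001, 0.2051]), array([0.5958, 0.2052])]
wide [0.4965 0.3268] [array([0.4987, 0.3267]), array([0.4943, 0.3268])]
```

```bash
cat >> h.py <<'E'
def go(x,y,z,yaw=np.pi/2):
    o=robot.get_obs(); p=o['tool_pos']; w=o['ee_rot'][2]
    D=np.array([x,y,z])-p; c,s=np.cos(yaw),np.sin(yaw)
    t=np.array([c*D[0]+s*D[1], s*D[0]-c*D[1], -D[2]])
    print('turn(rows of<=.118): tool-z turn total', (-(yaw-w)/(np.pi/2)).round(4),' shift units total', (t/.2).round(4),'min rows',(np.linalg.norm(t)/.0625).round(2))
E
python3 -c "
from h import *
go(.568,-.022,.2)"
```

```text
turn(rows of<=.118): tool-z turn total -0.8531  shift units total [2.5651 2.2112 0.0628] min rows 10.84
```

```bash
python3 -m crank '[[0,0,0,-0.107],[0,0,0,-0.107],[0,0,0,-0.107],[0,0,0,-0.107],[0,0,0,-0.107],[0,0,0,-0.107],[0,0,0,-0.106],[0,0,0,-0.106],[0,0,0,0],[0,0,0,0]]' -1
python3 -c "
from h import *
go(.568,-.022,.2)"
```

```text
time: 1.4
tool_pos: [0.1258, -0.5353, 0.2132]
ee_rot: [-3.142, -0.0, 1.57]
wrist_force: [-0.5, -0.4, 0.2]
width: 0.0941
turn(rows of<=.118): tool-z turn total -0.0005  shift units total [2.5667 2.211  0.0661] min rows 10.84
```

```bash
python3 -m crank '[[0.15,0.2,0,0],[0.15,0.22,0,0],[0.2,0.22,0,0],[0.2,0.22,0,0],[0.2,0.22,0,0],[0.2,0.22,0,0],[0.2,0.22,0,0],[0.2,0.22,0,0],[0.2,0.22,0,0],[0.2,0.22,0,0]]'
python3 -c "
from h import *
go(.568,-.022,.2)"
```

```text
time: 2.65
tool_pos: [0.5625, -0.1533, 0.2136]
ee_rot: [3.141, 0.001, 1.57]
wrist_force: [0.4, -0.4, 0.0]
width: 0.0938
turn(rows of<=.118): tool-z turn total -0.0002  shift units total [0.6565 0.0273 0.0679] min rows 2.11
```

```bash
python3 -m crank '[[0.22,0.01,0,0],[0.22,0.01,0,0],[0.21,0.007,0,0],[0,0,0.2,0],[0,0,0.2,0],[0,0,0.2,0],[0,0,0.1,0],[0,0,0.1,0],[0,0,0,0],[0,0,0,0]]'
python3 -c "
from h import *
snap('wrist','w1')
go(.568,-.022,.053)"
```

```text
time: 3.9
tool_pos: [0.567, -0.0249, 0.0543]
ee_rot: [3.14, 0.0, 1.572]
wrist_force: [-0.3, -0.1, 0.1]
width: 0.0942
turn(rows of<=.118): tool-z turn total 0.0006  shift units total [0.0145 0.0033 0.009 ] min rows 0.06
```

View pics/w1.png

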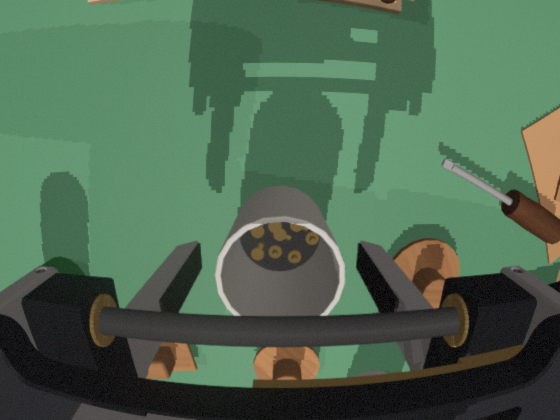

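The wrist view shows the wide pot's rim at about (281,270), centred between the open jaws, with nothing touching. I'll grip it now.

```bash
python3 -m crank '[[0.0145,0.003,0.009,0],[0,0,0,0],[0,0,0,0],[0,0,0,0],[0,0,0,0],[0,0,0,0],[0,0,0,0],[0,0,0,0],[0,0,0,0],[0,0,0,0]]'
python3 -m crank '[[0,0,0,0],[0,0,0,0],[0,0,0,0],[0,0,0,0],[0,0,0,0],[0,0,0,0],[0,0,0,0],[0,0,0,0],[0,0,0,0],[0,0,0,0]]' 1
python3 - <<'E'
from h import *
o=robot.get_obs(); print(o['tool_pos'],o['width'],o['wrist_force'])
for c in('scene','side'):
    snap(c,c+'1')
    P=pts([c+'1'],.568,-.022,.05,.078,.087); print(c,len(P),rim(P,.0305,.568,-.022).round(4))
E
```

```text
time: 5.2
tool_pos: [0.5671, -0.0219, 0.0517]
ee_rot: [3.142, 0.0, 1.572]
wrist_force: [-0.7, 0.6, -0.2]
width: 0.0938
time: 6.45
tool_pos: [0.5671, -0.0219, 0.0517]
ee_rot: [3.141, 0.0, 1.572]
wrist_force: [1.3, 0.2, -0.5]
width: 0.0645
[ 0.56712557 -0.02191153  0.05168354] 0.06446541295294204 [ 1.26903421  0.17202102 -0.4752346 ]
scene 122 [ 0.5699 -0.0227]
side 168 [ 0.5649 -0.0221]
```

```bash
python3 -m crank '[[0,0,-0.1,0],[0,0,-0.15,0],[0,0,-0.15,0],[0,0,-0.15,0],[0.15,-0.03,0,0],[0.2,-0.05,0,0],[0.2,-0.05,0,0],[0.2,-0.05,0,0],[0.2,-0.05,0,0],[0.2,-0.05,0,0]]'
python3 -c "
from h import *
print(robot.get_obs()['width'])
go(.496,.327,.162)"
```

```text
time: 7.8
tool_pos: [0.5095, 0.209, 0.1608]
ee_rot: [-3.139, 0.001, 1.572]
wrist_force: [0.3, 0.2, -2.1]
width: 0.065
0.06499053663815889
turn(rows of<=.118): tool-z turn total 0.0009  shift units total [ 0.59   -0.0673 -0.0061] min rows 1.9
```

```bash
python3 -m crank '[[0.15,-0.02,0,0],[0.15,-0.02,0,0],[0.15,-0.02,0,0],[0.14,-0.007,0,0],[0,0,0,0],[0,0,0,0],[0,0,0,0],[0,0,0,0],[0,0,0,0],[0,0,0,0]]'
python3 - <<'E'
from h import *
for c in('scene','side'):
    snap(c,c+'2')
    P=pts([c+'2'],.496,.327,.05,.186,.2); print(c,len(P),rim(P,.0305,.496,.327).round(4),np.median(P[:,2]))
print(robot.get_obs()['width'])
go(.496,.327,.162)
E
```

```text
time: 9.05
tool_pos: [0.4972, 0.3258, 0.1617]
ee_rot: [3.141, 0.0, 1.572]
wrist_force: [0.0, -0.1, -2.8]
width: 0.0644
scene 130 [0.5005 0.3257] 0.19107370093132328
side 312 [0.495  0.3253] 0.19286569061106024
0.06476610395671652
turn(rows of<=.118): tool-z turn total 0.0009  shift units total [ 0.0054 -0.0059 -0.0015] min rows 0.03
```

View pics/side2.png

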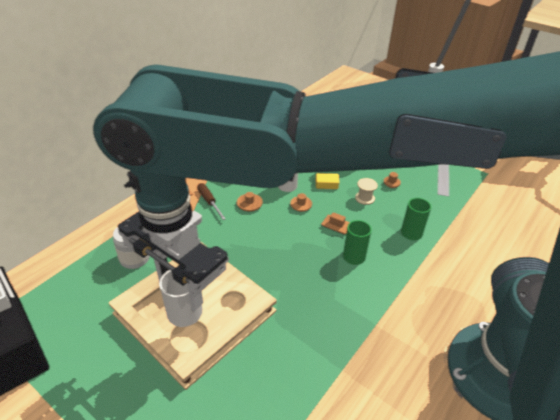

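```bash
python3 -m crank '[[0.0065,-0.006,0,0],[0,0,0.15,0],[0,0,0.12,0],[0,0,0.08,0],[0,0,0.04,0],[0,0,0.04,0],[0,0,0.03,0],[0,0,0.03,0],[0,0,0.0,0],[0,0,0,0]]'
```

```text
time: 10.4
tool_pos: [0.4962, 0.3274, 0.064]
ee_rot: [3.141, -0.0, 1.572]
wrist_force: [-0.3, 0.9, -1.5]
width: 0.0644
```

```bash
python3 -m crank '[[0,0,0.007,0],[0,0,0.007,0],[0,0,0.004,0],[0,0,0.002,0],[0,0,0.002,0],[0,0,0,0],[0,0,0,0],[0,0,0,0],[0,0,0,0],[0,0,0,0]]'
```

```text
time: 11.65
tool_pos: [0.4959, 0.3273, 0.0597]
ee_rot: [3.141, 0.0, 1.572]
wrist_force: [-2.2, -2.0, 4.3]
width: 0.0646
```

```bash
python3 -m crank '[[0,0,0,0],[0,0,0,0],[0,0,0,0],[0,0,0,0],[0,0,-0.1,0],[0,0,-0.2,0],[0,0,-0.2,0],[-0.2,0,-0.1,0],[-0.2,0,0,0],[-0.2,0,0,0]]' -1
python3 -c "
from h import *
go(.6534,-.1877,.2)"
```

```text
time: 12.9
tool_pos: [0.4963, 0.2063, 0.1798]
ee_rot: [3.14, -0.0, 1.573]
wrist_force: [0.8, -0.7, 0.2]
width: 0.094
turn(rows of<=.118): tool-z turn total 0.0013  shift units total [-1.9701  0.7854 -0.1008] min rows 6.79
```

```bash
python3 -m crank '[[-0.2,0.08,0,0],[-0.22,0.09,0,0],[-0.22,0.09,0,0],[-0.22,0.09,0,0],[-0.22,0.09,0,0],[-0.22,0.09,0,0],[-0.22,0.09,0,0],[-0.22,0.09,0,0],[-0.22,0.07,0,0],[0,0,0,0]]'
python3 - <<'E'
from h import *
for c in('scene','side'):
    snap(c,c+'3')
    for n,x,y,R,H in [('medium',.654,-.187,27,92),('narrow',.561,-.392,22,78),('wide',.496,.327,32,92)]:
        P=pts([c+'3'],x,y,.05,H/1e3-.004,H/1e3+.004)
        if len(P): print(c,n,len(P),rim(P,(R-1.5)/1e3,x,y).round(4),np.median(P[:,2]))
go(.6534,-.1877,.061)
E
```

```text
time: 14.15
tool_pos: [0.6528, -0.1879, 0.1779]
ee_rot: [-3.14, 0.0, 1.568]
wrist_force: [-0.2, -0.5, -0.4]
width: 0.094
scene medium 100 [ 0.6559 -0.1881] 0.09026618341100812
scene narrow 91 [ 0.5626 -0.3932] 0.07623659861657295
scene wide 50 [0.4994 0.3262] 0.09005614527110861
side medium 83 [ 0.6513 -0.1881] 0.09102642596258848
side narrow 64 [ 0.5577 -0.3932] 0.07707557571996959
side wide 231 [0.4943 0.3268] 0.09166745240981555
turn(rows of<=.118): tool-z turn total 0.0004  shift units total [-0.0159  0.0042  0.5887] min rows 1.88
```

View pics/scene3.png

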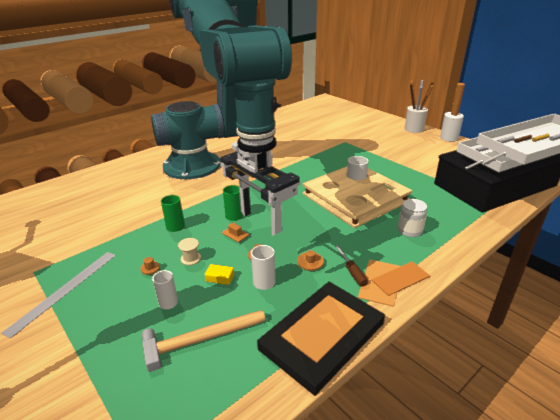

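View pics/side3.png

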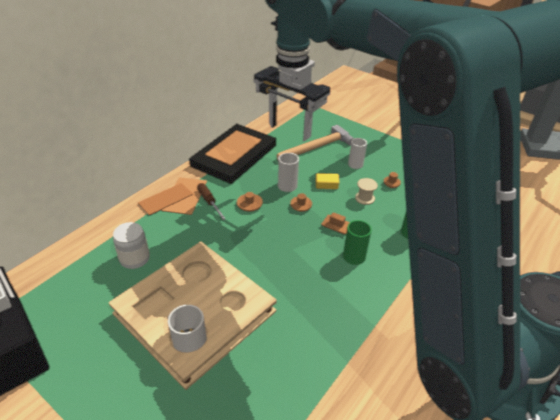

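```bash
python3 -c "
from h import *
print(robot.get_obs()['tool_pos'],robot.get_obs()['joint_positions'])
go(.6536,-.1881,.061)"
```

```text
[ 0.65256639 -0.18452416  0.1787355 ] [-3.59402524e-01  3.84628799e-01  1.08050165e+00  5.37149641e-04
  1.67743338e+00 -3.60050618e-01]
turn(rows of<=.118): tool-z turn total 0.0004  shift units total [-0.0179  0.0052  0.5887] min rows 1.88
```

Overshoot after the fast move had settled out. I'm correcting for it and descending.

```bash
python3 -m crank '[[-0.018,0.004,0,0],[0,0,0.15,0],[0,0,0.15,0],[0,0,0.12,0],[0,0,0.09,0],[0,0,0.05,0],[0,0,0.029,0],[0,0,0,0],[0,0,0,0],[0,0,0,0]]'
python3 -c "
from h import *
go(.6536,-.1881,.061)"
```

```text
time: 15.5
tool_pos: [0.654, -0.1883, 0.0624]
ee_rot: [3.14, 0.001, 1.572]
wrist_force: [0.3, -0.8, 0.4]
width: 0.0938
turn(rows of<=.118): tool-z turn total 0.0009  shift units total [ 0.001  -0.0018  0.007 ] min rows 0.02
```

```bash
python3 -m crank '[[0,0,0.007,0],[0,0,0,0],[0,0,0,0],[0,0,0,0],[0,0,0,0],[0,0,0,0],[0,0,0,0],[0,0,0,0],[0,0,0,0],[0,0,0,0]]' 1
python3 -m crank '[[0,0,-0.1,0],[0,0,-0.15,0],[0,0,-0.15,0],[0,0,-0.15,0],[0.1,-0.01,0,0],[0.2,-0.03,0,0],[0.2,-0.03,0,0],[0.2,-0.03,0,0],[0.2,-0.03,0,0],[0.2,-0.03,0,0]]'
python3 -c "
from h import *
go(.5980,.2053,.17)"
```

```text
time: 16.75
tool_pos: [0.6535, -0.1881, 0.0601]
ee_rot: [-3.142, 0.0, 1.572]
wrist_force: [-1.4, 0.9, -0.0]
width: 0.0544
time: 18.0
tool_pos: [0.6196, 0.0346, 0.1686]
ee_rot: [-3.139, -0.001, 1.573]
wrist_force: [-0.3, -0.4, -1.2]
width: 0.0545
turn(rows of<=.118): tool-z turn total 0.0016  shift units total [ 0.8533 -0.108  -0.0069] min rows 2.75
```

```bash
python3 -m crank '[[0.2,-0.02,0,0],[0.2,-0.02,0,0],[0.2,-0.02,0,0],[0.15,-0.02,0,0],[0.08,-0.02,0,0],[0.02,-0.008,0,0],[0,0,0,0],[0,0,0,0],[0,0,0,0],[0,0,0,0]]'
python3 - <<'E'
from h import *
for c in('scene','side'):
    snap(c,c+'4')
    P=pts([c+'4'],.598,.205,.05,.192,.212); print(c,len(P),rim(P,.0255,.598,.205).round(4),np.median(P[:,2]))
print(robot.get_obs()['width'],robot.get_obs()['tool_pos'])
E
```

```text
time: 19.25
tool_pos: [0.5996, 0.2013, 0.1701]
ee_rot: [3.141, 0.0, 1.571]
wrist_force: [-0.2, 0.6, -1.0]
width: 0.0543
scene 201 [0.6031 0.2008] 0.19898666582118185
side 339 [0.5969 0.2012] 0.20034032419461778
0.05454421907349297 [0.59946256 0.20149878 0.1700728 ]
```

```bash
python3 -m crank '[[0.02,-0.009,0,0],[0,0,0.15,0],[0,0,0.12,0],[0,0,0.08,0],[0,0,0.04,0],[0,0,0.04,0],[0,0,0.03,0],[0,0,0.03,0],[0,0,0.0,0],[0,0,0,0]]'
python3 -m crank '[[0,0,0.007,0],[0,0,0.007,0],[0,0,0.004,0],[0,0,0.002,0],[0,0,0.002,0],[0,0,0,0],[0,0,0,0],[0,0,0,0],[0,0,0,0],[0,0,0,0]]'
```

```text
time: 20.6
tool_pos: [0.5977, 0.2059, 0.0724]
ee_rot: [3.141, -0.0, 1.572]
wrist_force: [0.5, 0.6, -0.3]
width: 0.0541
time: 21.85
tool_pos: [0.5975, 0.2059, 0.068]
ee_rot: [3.142, 0.0, 1.572]
wrist_force: [-2.2, 0.6, 3.8]
width: 0.0543
```

Contact came at the expected height (0.0601 + 0.008). I'll release, lift away and go for the narrow pot.

```bash
python3 -m crank '[[0,0,0,0],[0,0,0,0],[0,0,0,0],[0,0,0,0],[0,0,-0.1,0],[0,0,-0.2,0],[0,0,-0.2,0],[-0.2,0,-0.1,0],[-0.2,0,0,0],[-0.2,0,0,0]]' -1
python3 -m crank '[[-0.22,0,0,0],[-0.22,0,0,0],[-0.22,-0.02,0,0],[-0.22,-0.03,0,0],[-0.22,-0.03,0,0],[-0.22,-0.03,0,0],[-0.22,-0.03,0,0],[-0.22,-0.03,0,0],[-0.22,-0.03,0,0],[-0.22,0,0,0]]'
python3 - <<'E'
from h import *
for c in('scene','side'):
    snap(c,c+'5')
    for n,x,y,R,H in [('narrow',.561,-.392,22,78),('wide',.496,.327,32,92),('medium',.598,.205,27,100)]:
        P=pts([c+'5'],x,y,.05,H/1e3-.004,H/1e3+.004)
        if len(P): print(c,n,len(P),rim(P,(R-1.5)/1e3,x,y).round(4),np.median(P[:,2]))
go(.5601,-.3932,.048)
E
```

```text
time: 23.1
tool_pos: [0.5983, 0.0849, 0.1903]
ee_rot: [3.138, 0.0, 1.573]
wrist_force: [-0.1, 0.1, 0.4]
width: 0.0942
time: 24.35
tool_pos: [0.5582, -0.3559, 0.19]
ee_rot: [3.139, 0.002, 1.572]
wrist_force: [0.7, 0.4, -0.2]
width: 0.0941
scene narrow 82 [ 0.5628 -0.3931] 0.0766404183420828
scene wide 53 [0.4986 0.3268] 0.08986585068639596
scene medium 57 [0.6001 0.2055] 0.098198823187848
side narrow 64 [ 0.5582 -0.3929] 0.07696536205315918
side wide 231 [0.4942 0.3269] 0.0915746167975392
side medium 151 [0.5955 0.2058] 0.0996343717663506
turn(rows of<=.118): tool-z turn total -0.0024  shift units total [-0.1721  0.0132  0.7031] min rows 2.32
```

View pics/side5.png

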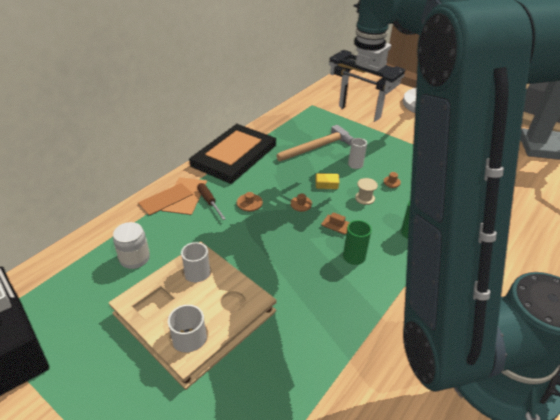

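```bash
python3 -m crank '[[-0.17,0.013,0,0],[0,0,0.2,0],[0,0,0.15,0],[0,0,0.1,0],[0,0,0,0],[0,0,0,0],[0,0,0,0],[0,0,0,0],[0,0,0,0],[0,0,0,0]]'
python3 - <<'E'
from h import *
go(.5603,-.393,.048)
E
```

```text
time: 25.7
tool_pos: [0.561, -0.3883, 0.0978]
ee_rot: [3.141, 0.0, 1.572]
wrist_force: [-0.1, -0.4, 0.4]
width: 0.0939
turn(rows of<=.118): tool-z turn total 0.0009  shift units total [-0.0236 -0.0035  0.249 ] min rows 0.8
```

```bash
python3 -m crank '[[-0.023,-0.003,0,0],[0,0,0.1,0],[0,0,0.1,0],[0,0,0.045,0],[0,0,0,0],[0,0,0,0],[0,0,0,0],[0,0,0,0],[0,0,0,0],[0,0,0,0]]'
python3 -m crank '[[0,0,0,0],[0,0,0,0],[0,0,0,0],[0,0,0,0],[0,0,0,0],[0,0,0,0],[0,0,0,0],[0,0,0,0],[0,0,0,0],[0,0,0,0]]' 1
python3 -m crank '[[0,0,-0.1,0],[0,0,-0.15,0],[0,0,-0.15,0],[0,0,-0.15,0],[0.1,-0.01,0,0],[0.2,-0.02,0,0],[0.2,-0.03,0,0],[0.2,-0.03,0,0],[0.2,-0.03,0,0],[0.2,-0.03,0,0]]'
python3 -c "
from h import *
print(robot.get_obs()['width'])
go(.4864,.2152,.16)"
```

```text
time: 26.95
tool_pos: [0.5604, -0.3928, 0.0488]
ee_rot: [3.141, 0.0, 1.572]
wrist_force: [-1.1, 0.4, 1.5]
width: 0.0938
time: 28.2
tool_pos: [0.5604, -0.3928, 0.0487]
ee_rot: [-3.142, 0.0, 1.572]
wrist_force: [-1.1, 0.1, -0.7]
width: 0.0439
time: 29.45
tool_pos: [0.5302, -0.1717, 0.1605]
ee_rot: [3.139, 0.001, 1.572]
wrist_force: [0.5, 0.6, -1.2]
width: 0.0439
0.04393122163261217
turn(rows of<=.118): tool-z turn total 0.0009  shift units total [ 1.9343 -0.2188  0.0024] min rows 6.23
```

```bash
python3 -m crank '[[0.22,-0.03,0,0],[0.22,-0.03,0,0],[0.22,-0.03,0,0],[0.22,-0.03,0,0],[0.22,-0.03,0,0],[0.22,-0.03,0,0],[0.22,-0.03,0,0],[0.2,-0.01,0,0],[0.1,0,0,0],[0.06,0,0,0]]'
python3 -m crank '[[0.02,0,0,0],[0,0,0,0],[0,0,0,0],[0,0,0,0],[0,0,0,0],[0,0,0,0],[0,0,0,0],[0,0,0,0],[0,0,0,0],[0,0,0,0]]'
python3 - <<'E'
from h import *
for c in('scene','side'):
    snap(c,c+'6')
    P=pts([c+'6'],.487,.212,.045,.182,.197); print(c,len(P),rim(P,.0205,.487,.212).round(4),np.median(P[:,2]))
print(robot.get_obs()['width'],robot.get_obs()['tool_pos'])
E
```

```text
time: 30.7
tool_pos: [0.4858, 0.2076, 0.1594]
ee_rot: [3.14, 0.0, 1.573]
wrist_force: [-0.7, -0.2, -0.7]
width: 0.0438
time: 31.95
tool_pos: [0.4855, 0.2111, 0.1586]
ee_rot: [-3.142, 0.0, 1.572]
wrist_force: [-0.6, 0.3, -0.6]
width: 0.0436
scene 104 [0.4895 0.2102] 0.18745658363722534
side 228 [0.4833 0.2108] 0.1879231895523854
0.04402882486949804 [0.48550158 0.21111114 0.15863819]
```

```bash
python3 -m crank '[[0.022,0.003,0,0],[0,0,0.15,0],[0,0,0.12,0],[0,0,0.08,0],[0,0,0.04,0],[0,0,0.04,0],[0,0,0.03,0],[0,0,0.03,0],[0,0,0.0,0],[0,0,0,0]]'
python3 -m crank '[[0,0,0.007,0],[0,0,0.007,0],[0,0,0.004,0],[0,0,0.002,0],[0,0,0.001,0],[0,0,0,0],[0,0,0,0],[0,0,0,0],[0,0,0,0],[0,0,0,0]]'
```

```text
time: 33.3
tool_pos: [0.4864, 0.2155, 0.0609]
ee_rot: [3.141, -0.0, 1.572]
wrist_force: [-0.1, 0.5, -1.6]
width: 0.0442
time: 34.55
tool_pos: [0.4861, 0.2155, 0.0566]
ee_rot: [3.142, 0.0, 1.572]
wrist_force: [-0.8, -0.5, 1.6]
width: 0.0436
```

```bash
python3 -m crank '[[0,0,0,0],[0,0,0,0],[0,0,0,0],[0,0,0,0],[0,0,-0.1,0],[0,0,-0.2,0],[0,0,-0.2,0],[-0.2,0,-0.1,0],[-0.2,0,0,0],[-0.2,0,0,0]]' -1
python3 -m crank '[[-0.2,0.1,0,0],[-0.2,0.13,0,0],[-0.2,0.15,0,0],[-0.2,0.15,0,0],[0,0.15,0,0],[0,0.15,0,0],[0,0,0,0],[0,0,0,0],[0,0,0,0],[0,0,0,0]]' -0.1
cat >> h.py <<'E'
def look(tag,items):
    for n,x,y,R,H,typ in items:
        res=[]
        for c in('scene','side'):
            P=pts([c+tag],x,y,.05 if typ=='rim' else (.03 if R<13 else .05),H/1e3-.004,H/1e3+.004)
            if len(P)>8:
                q=rim(P,(R-1.5)/1e3,x,y) if typ=='rim' else disc(P,R/1e3,x,y)
                res.append(q); print(n,c,len(P),q.round(4),np.median(P[:,2]).round(4))
            else: print(n,c,len(P))
        if len(res)==2: print('   mean',np.mean(res,0).round(4))
POTS=[('wide',.496,.327,32,92,'rim'),('medium',.598,.205,27,100,'rim'),('narrow',.486,.215,22,86,'rim')]
LIDS=[('lidN',.4345,-.374,23,13,'d'),('knN',.4345,-.374,12,37,'d'),('lidM',.572,-.14,28,13,'d'),('knM',.5722,-.14,12,37,'d'),('lidW',.681,-.061,33,13,'d'),('knW',.681,-.061,12,37,'d')]
E
python3 - <<'E'
from h import *
for c in('scene','side'): snap(c,c+'7')
look('7',POTS+LIDS)
go(.681,-.0607,.1)
E
```

```text
time: 35.8
tool_pos: [0.4865, 0.0945, 0.177]
ee_rot: [3.14, 0.0, 1.573]
wrist_force: [0.4, 0.1, -0.2]
width: 0.0937
time: 37.05
tool_pos: [0.652, -0.0641, 0.1771]
ee_rot: [3.141, 0.0, 1.572]
wrist_force: [-0.9, -0.7, -0.3]
width: 0.0515
wide scene 50 [0.498  0.3261] 0.0898
wide side 230 [0.4943 0.3269] 0.0918
   mean [0.4961 0.3265]
medium scene 53 [0.5982 0.204 ] 0.098
medium side 154 [0.5938 0.2038] 0.0995
   mean [0.596  0.2039]
narrow scene 0
narrow side 132 [0.4842 0.2147] 0.0856
lidN scene 128 [ 0.4372 -0.3749] 0.0124
lidN side 100 [ 0.4313 -0.3733] 0.0138
   mean [ 0.4343 -0.3741]
knN scene 50 [ 0.4376 -0.3744] 0.0358
knN side 41 [ 0.4308 -0.3745] 0.037
   mean [ 0.4342 -0.3745]
lidM scene 180 [ 0.5767 -0.1406] 0.012
lidM side 181 [ 0.5717 -0.1408] 0.0133
   mean [ 0.5742 -0.1407]
knM scene 47 [ 0.5763 -0.1403] 0.0357
knM side 49 [ 0.572  -0.1426] 0.037
   mean [ 0.5742 -0.1414]
lidW scene 284 [ 0.6831 -0.0606] 0.012
lidW side 268 [ 0.6787 -0.0615] 0.0135
   mean [ 0.6809 -0.061 ]
knW scene 50 [ 0.6822 -0.0595] 0.0354
knW side 52 [ 0.6781 -0.0609] 0.0371
   mean [ 0.6801 -0.0602]
turn(rows of<=.118): tool-z turn total 0.001  shift units total [0.0174 0.1441 0.3848] min rows 1.32
```

View pics/side7.png

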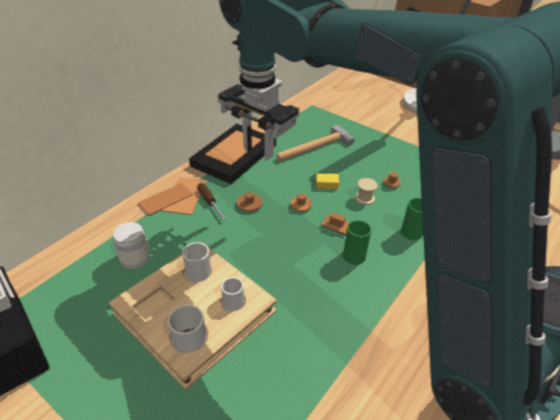

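View pics/scene7.png

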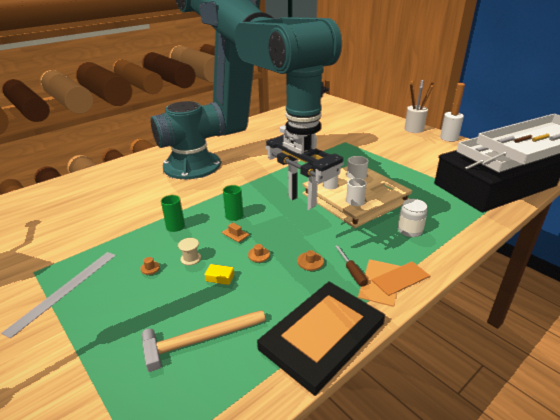

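```bash
python3 -m crank '[[0.017,0.14,0,0],[0,0,0.2,0],[0,0,0.2,0],[0,0,0.15,0],[0,0,0.1,0],[0,0,0.05,0],[0,0,0,0],[0,0,0,0],[0,0,0,0],[0,0,0,0]]'
python3 - <<'E'
from h import *
go(.6803,-.0606,.023)
snap('wrist','w8')
E
```

```text
time: 38.4
tool_pos: [0.681, -0.0609, 0.0374]
ee_rot: [3.14, 0.0, 1.572]
wrist_force: [-1.0, 0.0, -0.1]
width: 0.0517
turn(rows of<=.118): tool-z turn total 0.0009  shift units total [ 0.0016 -0.0034  0.0719] min rows 0.23
```

View pics/w8.png

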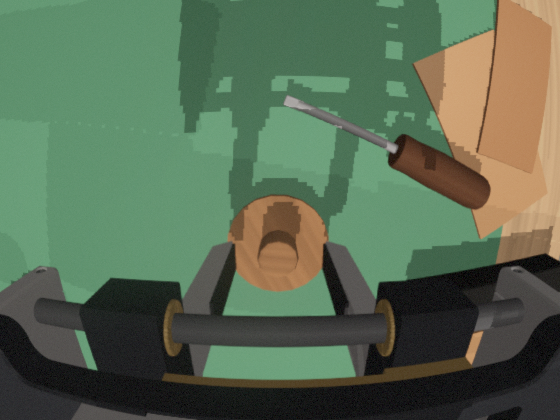

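The wide lid's knob at about (279,255) sits between the jaws. I'll go down and grip it.

```bash
python3 -m crank '[[0.001,-0.003,0.03,0],[0,0,0.025,0],[0,0,0.016,0],[0,0,0,0],[0,0,0,0],[0,0,0,0],[0,0,0,0],[0,0,0,0],[0,0,0,0],[0,0,0,0]]'
python3 -m crank '[[0,0,0,0],[0,0,0,0],[0,0,0,0],[0,0,0,0],[0,0,0,0],[0,0,-0.1,0],[0,0,-0.2,0],[0,0,-0.2,0],[0,0,-0.1,0],[0,0,0,0]]' 1
python3 - <<'E'
from h import *
go(.496,.3268,.13)
E
```

```text
time: 39.7
tool_pos: [0.6799, -0.0606, 0.0223]
ee_rot: [-3.142, 0.0, 1.572]
wrist_force: [-0.3, -0.4, -0.1]
width: 0.0515
time: 40.95
tool_pos: [0.6811, -0.0608, 0.1452]
ee_rot: [3.137, 0.001, 1.572]
wrist_force: [0.6, 0.0, -0.5]
width: 0.023
turn(rows of<=.118): tool-z turn total 0.0009  shift units total [ 1.9381 -0.9255  0.0759] min rows 6.88
```

```bash
python3 -m crank '[[0.15,-0.08,0,0],[0.22,-0.11,0,0],[0.22,-0.11,0,0],[0.22,-0.11,0,0],[0.22,-0.11,0,0],[0.22,-0.11,0,0],[0.22,-0.11,0,0],[0.22,-0.11,0,0],[0.15,-0.06,0,0],[0.08,0,0,0]]'
python3 -m crank '[[0,0,0,0],[0,0,0,0],[0,0,0,0],[0,0,0,0],[0,0,0,0],[0,0,0,0],[0,0,0,0],[0,0,0,0],[0,0,0,0],[0,0,0,0]]'
python3 - <<'E'
from h import *
for c in('scene','side'): snap(c,c+'9')
z=robot.get_obs()['tool_pos'][2]-.0223; print(z)
look('9',[('plate',.496,.327,33,(z+.013)*1e3,'d')]+POTS)
print(robot.get_obs()['tool_pos'],robot.get_obs()['width'])
snap('wrist','w9')
E
```

```text
time: 42.2
tool_pos: [0.4955, 0.3241, 0.14]
ee_rot: [-3.138, 0.002, 1.575]
wrist_force: [0.5, 0.1, -0.7]
width: 0.0233
time: 43.45
tool_pos: [0.4973, 0.3232, 0.1422]
ee_rot: [-3.142, 0.0, 1.572]
wrist_force: [0.5, 1.0, -0.3]
width: 0.0233
0.11993188966111477
plate scene 113 [0.5018 0.322 ] 0.1318
plate side 498 [0.4956 0.3233] 0.1333
   mean [0.4987 0.3227]
wide scene 48 [0.499  0.3267] 0.0903
wide side 146 [0.4943 0.3267] 0.0917
   mean [0.4966 0.3267]
medium scene 51 [0.5978 0.2042] 0.0979
medium side 29 [0.5931 0.2042] 0.1
   mean [0.5954 0.2042]
narrow scene 36 [0.4882 0.215 ] 0.0833
narrow side 135 [0.484  0.2146] 0.0857
   mean [0.4861 0.2148]
[0.49734514 0.32313246 0.14223189] 0.02318786391137176
```

View pics/w9.png

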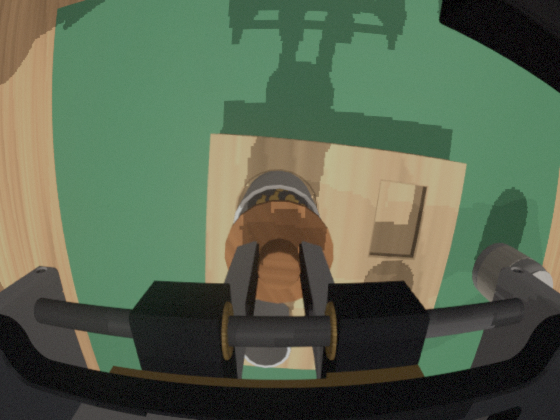

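View pics/side9.png

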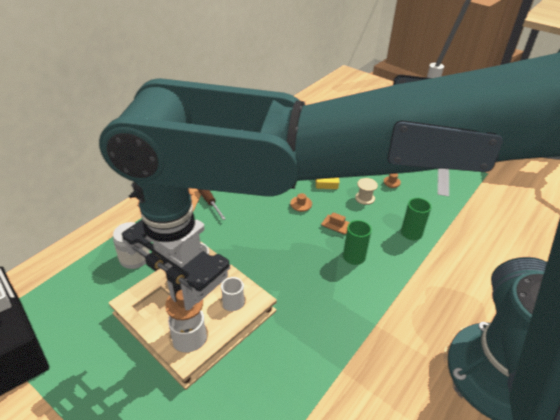

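```bash
python3 -m crank '[[0.019,-0.0085,0,0],[0,0,0,0],[0,0,0.06,0],[0,0,0.04,0],[0,0,0.025,0],[0,0,0.02,0],[0,0,0.02,0],[0,0,0,0],[0,0,0,0],[0,0,0,0]]'
```

```text
time: 44.85
tool_pos: [0.4958, 0.327, 0.1096]
ee_rot: [3.141, -0.0, 1.572]
wrist_force: [0.2, 1.0, -0.8]
width: 0.023
```

```bash
python3 -m crank '[[0,0,0.006,0],[0,0,0.006,0],[0,0,0.004,0],[0,0,0.002,0],[0,0,0.003,0],[0,0,0,0],[0,0,0,0],[0,0,0,0],[0,0,0,0],[0,0,0,0]]'
```

```text
time: 46.1
tool_pos: [0.4957, 0.3269, 0.1062]
ee_rot: [3.141, -0.0, 1.572]
wrist_force: [-1.7, -2.1, 4.1]
width: 0.0237
```

```bash
python3 -m crank '[[0,0,0.003,0],[0,0,0.003,0],[0,0,0.002,0],[0,0,0,0],[0,0,0,0],[0,0,0,0],[0,0,0,0],[0,0,0,0],[0,0,0,0],[0,0,0,0]]'
```

```text
time: 47.35
tool_pos: [0.4958, 0.327, 0.1062]
ee_rot: [3.14, -0.001, 1.572]
wrist_force: [-3.8, -1.9, 9.7]
width: 0.0233
```

```bash
python3 -m crank '[[0,0,-0.006,0],[0,0,0,0],[0,0,0,0],[0,0,-0.1,0],[0,0,-0.2,0],[0,0,-0.1,0],[-0.2,0.03,0,0],[-0.22,0.05,0,0],[-0.22,0.05,0,0],[-0.22,0.05,0,0]]' -0.1
python3 -m crank '[[-0.22,0.05,0,0],[-0.22,0.05,0,0],[-0.22,0.05,0,0],[-0.22,0.05,0,0],[-0.2,0.02,0,0],[-0.2,0,0,0],[-0.1,0,0,0],[0,0,0,0],[0,0,0,0],[0,0,0,0]]'
python3 - <<'E'
from h import *
for c in('scene','side'): snap(c,c+'10')
look('10',POTS[1:]+LIDS[:4]+[('WLplate',.496,.327,33,97,'d'),('WLk',.496,.327,12,121,'d')])
go(.574,-.141,.04)
E
```

```text
time: 48.6
tool_pos: [0.5313, 0.1537, 0.1833]
ee_rot: [-3.139, 0.0, 1.573]
wrist_force: [-0.3, 0.6, 0.2]
width: 0.0517
time: 49.85
tool_pos: [0.5764, -0.1195, 0.1848]
ee_rot: [3.141, -0.0, 1.574]
wrist_force: [0.0, 0.3, 0.3]
width: 0.0515
medium scene 48 [0.5985 0.2033] 0.0986
medium side 151 [0.5938 0.2038] 0.0995
   mean [0.5961 0.2036]
narrow scene 35 [0.4884 0.2139] 0.0842
narrow side 133 [0.4843 0.2146] 0.0856
   mean [0.4863 0.2142]
lidN scene 132 [ 0.4367 -0.3744] 0.0123
lidN side 105 [ 0.432  -0.3739] 0.0133
   mean [ 0.4344 -0.3742]
knN scene 46 [ 0.437  -0.3743] 0.0361
knN side 40 [ 0.4326 -0.375 ] 0.0374
   mean [ 0.4348 -0.3747]
lidM scene 181 [ 0.5763 -0.141 ] 0.0119
lidM side 184 [ 0.5713 -0.1412] 0.0134
   mean [ 0.5738 -0.1411]
knM scene 47 [ 0.5772 -0.1403] 0.0356
knM side 48 [ 0.5722 -0.141 ] 0.037
   mean [ 0.5747 -0.1406]
WLplate scene 133 [0.4991 0.3274] 0.0958
WLplate side 736 [0.4946 0.3265] 0.0973
   mean [0.4968 0.3269]
WLk scene 18 [0.5001 0.3269] 0.1188
WLk side 125 [0.4946 0.3267] 0.121
   mean [0.4973 0.3268]
turn(rows of<=.118): tool-z turn total 0.002  shift units total [-0.106  -0.0121  0.7243] min rows 2.34
```

View pics/side10.png

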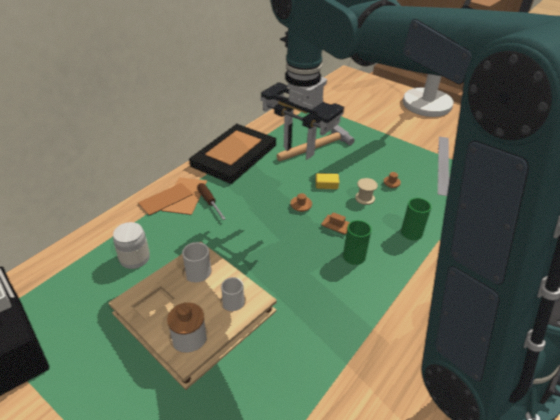

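```bash
python3 -m crank '[[-0.106,-0.012,0,0],[0,0,0.2,0],[0,0,0.2,0],[0,0,0.15,0],[0,0,0.1,0],[0,0,0.074,0],[0,0,0,0],[0,0,0,0],[0,0,0,0],[0,0,0,0]]'
python3 - <<'E'
from h import *
go(.5739,-.141,.023)
E
```

```text
time: 51.2
tool_pos: [0.5745, -0.1423, 0.0408]
ee_rot: [3.14, 0.001, 1.572]
wrist_force: [0.1, -0.9, 0.1]
width: 0.0517
turn(rows of<=.118): tool-z turn total 0.001  shift units total [ 0.0067 -0.0029  0.089 ] min rows 0.29
```

```bash
python3 -m crank '[[0.0067,-0.003,0.03,0],[0,0,0.03,0],[0,0,0.02,0],[0,0,0.009,0],[0,0,0,0],[0,0,0,0],[0,0,0,0],[0,0,0,0],[0,0,0,0],[0,0,0,0]]'
python3 -m crank '[[0,0,0,0],[0,0,0,0],[0,0,0,0],[0,0,0,0],[0,0,0,0],[0,0,-0.1,0],[0,0,-0.2,0],[0,0,-0.2,0],[0,0,-0.15,0],[0,0,0,0]]' 1
python3 - <<'E'
from h import *
go(.5957,.2037,.15)
E
```

```text
time: 52.45
tool_pos: [0.5733, -0.1409, 0.0221]
ee_rot: [3.142, 0.0, 1.572]
wrist_force: [0.7, 0.3, -0.4]
width: 0.0517
time: 53.7
tool_pos: [0.5751, -0.1414, 0.1553]
ee_rot: [3.135, 0.002, 1.572]
wrist_force: [0.0, 0.6, -0.7]
width: 0.0232
turn(rows of<=.118): tool-z turn total 0.001  shift units total [1.7255 0.1031 0.0267] min rows 5.53
```

```bash
python3 -m crank '[[0.15,0.01,0,0],[0.2,0.013,0,0],[0.2,0.013,0,0],[0.2,0.013,0,0],[0.2,0.013,0,0],[0.2,0.013,0,0],[0.2,0.013,0,0],[0.2,0.013,0,0],[0.1,0,0,0],[0.06,0,0,0]]'
python3 -m crank '[[0,0,0,0],[0,0,0,0],[0,0,0,0],[0,0,0,0],[0,0,0,0],[0,0,0,0],[0,0,0,0],[0,0,0,0],[0,0,0,0],[0,0,0,0]]'
python3 - <<'E'
from h import *
for c in('scene','side'): snap(c,c+'11')
z=robot.get_obs()['tool_pos'][2]-.0221; print(z)
look('11',[('plate',.595,.202,28,(z+.013)*1e3,'d')]+POTS[1:])
print(robot.get_obs()['tool_pos'],robot.get_obs()['width'])
E
```

```text
time: 54.95
tool_pos: [0.5924, 0.2015, 0.1505]
ee_rot: [-3.139, 0.001, 1.573]
wrist_force: [0.0, -0.7, 0.1]
width: 0.0233
time: 56.2
tool_pos: [0.593, 0.2012, 0.152]
ee_rot: [3.142, 0.0, 1.572]
wrist_force: [0.3, 0.5, -0.7]
width: 0.0232
0.12993381451146957
plate scene 106 [0.5957 0.1989] 0.1416
plate side 256 [0.5905 0.2009] 0.1433
   mean [0.5931 0.1999]
medium scene 56 [0.5981 0.2036] 0.0979
medium side 108 [0.5939 0.2037] 0.0994
   mean [0.596  0.2036]
narrow scene 40 [0.4891 0.2147] 0.0835
narrow side 126 [0.4843 0.2146] 0.0857
   mean [0.4867 0.2146]
[0.59302765 0.20119542 0.15203381] 0.023678531252210134
```

View pics/scene11.png

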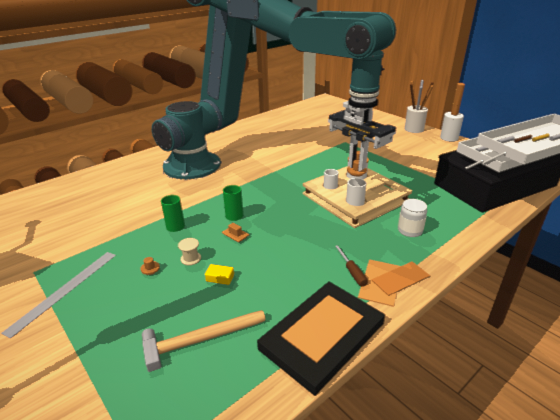

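```bash
python3 -m crank '[[0.0145,0.014,0,0],[0,0,0,0],[0,0,0.06,0],[0,0,0.04,0],[0,0,0.03,0],[0,0,0.02,0],[0,0,0.02,0],[0,0,0,0],[0,0,0,0],[0,0,0,0]]'
```

```text
time: 57.55
tool_pos: [0.596, 0.2041, 0.1184]
ee_rot: [3.141, -0.0, 1.572]
wrist_force: [-0.0, 0.1, 0.1]
width: 0.0237
```

```bash
python3 -m crank '[[0,0,0.007,0],[0,0,0.007,0],[0,0,0.005,0],[0,0,0.004,0],[0,0,0.003,0],[0,0,0.003,0],[0,0,0.002,0],[0,0,0,0],[0,0,0,0],[0,0,0,0]]'
```

```text
time: 58.8
tool_pos: [0.596, 0.2042, 0.1141]
ee_rot: [3.14, -0.0, 1.572]
wrist_force: [-3.1, -0.6, 6.8]
width: 0.0234
```

The medium lid is seated: height 0.1141 as expected, with 6.8 N. Next I'll release it and fetch the narrow lid.

```bash
python3 -m crank '[[0,0,-0.004,0],[0,0,0,0],[0,0,0,0],[0,0,-0.1,0],[0,0,-0.2,0],[0,0,-0.1,0],[-0.2,-0.05,0,0],[-0.22,-0.06,0,0],[-0.22,-0.06,0,0],[-0.22,-0.06,0,0]]' -0.1
python3 -m crank '[[-0.22,-0.06,0,0],[-0.22,-0.06,0,0],[-0.22,-0.06,0,0],[-0.22,-0.06,0,0],[-0.22,-0.06,0,0],[-0.22,-0.06,0,0],[-0.22,-0.06,0,0],[-0.2,-0.06,0,0],[-0.1,0,0,0],[0,0,0,0]]'
python3 - <<'E'
from h import *
for c in('scene','side'): snap(c,c+'12')
look('12',POTS[2:]+LIDS[:2]+[('WLplate',.496,.327,33,97,'d'),('MLp',.596,.204,28,105,'d'),('MLk',.596,.204,12,129,'d')])
go(.4344,-.3743,.04)
E
```

```text
time: 60.05
tool_pos: [0.5488, 0.0309, 0.1913]
ee_rot: [-3.139, -0.0, 1.573]
wrist_force: [1.0, -0.0, 0.3]
width: 0.0518
time: 61.3
tool_pos: [0.4546, -0.3363, 0.1916]
ee_rot: [-3.14, -0.002, 1.571]
wrist_force: [-0.1, 0.4, 0.2]
width: 0.0515
narrow scene 38 [0.489  0.2136] 0.0842
narrow side 136 [0.4841 0.2147] 0.086
   mean [0.4866 0.2142]
lidN scene 130 [ 0.4366 -0.374 ] 0.012
lidN side 105 [ 0.4313 -0.374 ] 0.0137
   mean [ 0.434 -0.374]
knN scene 49 [ 0.4369 -0.3747] 0.0362
knN side 44 [ 0.4316 -0.3742] 0.0371
   mean [ 0.4343 -0.3745]
WLplate scene 138 [0.4986 0.3257] 0.0958
WLplate side 727 [0.4944 0.3261] 0.0973
   mean [0.4965 0.3259]
MLp scene 121 [0.5985 0.2036] 0.1038
MLp side 330 [0.5939 0.2038] 0.1054
   mean [0.5962 0.2037]
MLk scene 27 [0.5987 0.2043] 0.1274
MLk side 87 [0.5935 0.2034] 0.1291
   mean [0.5961 0.2039]
turn(rows of<=.118): tool-z turn total 0.0016  shift units total [-0.197  -0.1033  0.7614] min rows 2.54
```

View pics/side12.png

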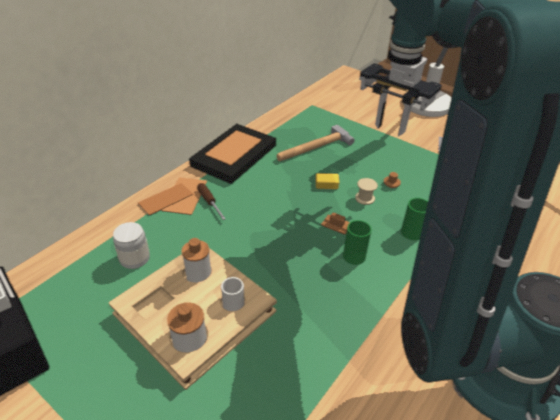

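```bash
python3 -m crank '[[-0.195,-0.1,0,0],[0,0,0.2,0],[0,0,0.2,0],[0,0,0.15,0],[0,0,0.1,0],[0,0,0.1,0],[0,0,0,0],[0,0,0,0],[0,0,0,0],[0,0,0,0]]'
python3 - <<'E'
from h import *
go(.4340,-.3743,.023)
E
```

```text
time: 62.65
tool_pos: [0.4352, -0.3755, 0.0437]
ee_rot: [3.14, 0.001, 1.572]
wrist_force: [0.2, 0.3, -0.1]
width: 0.0517
turn(rows of<=.118): tool-z turn total 0.001  shift units total [ 0.006  -0.0058  0.1037] min rows 0.33
```

```bash
python3 -m crank '[[0.006,-0.006,0.03,0],[0,0,0.03,0],[0,0,0.03,0],[0,0,0.013,0],[0,0,0,0],[0,0,0,0],[0,0,0,0],[0,0,0,0],[0,0,0,0],[0,0,0,0]]'
python3 -m crank '[[0,0,0,0],[0,0,0,0],[0,0,0,0],[0,0,0,0],[0,0,0,0],[0,0,-0.1,0],[0,0,-0.2,0],[0,0,-0.2,0],[0,0,-0.15,0],[0,0,0,0]]' 1
python3 - <<'E'
from h import *
go(.4861,.2146,.15)
E
```

```text
time: 63.9
tool_pos: [0.4335, -0.374, 0.0222]
ee_rot: [3.142, 0.0, 1.572]
wrist_force: [-1.3, -0.2, -1.0]
width: 0.0514
time: 65.15
tool_pos: [0.4348, -0.3753, 0.1553]
ee_rot: [3.137, 0.005, 1.572]
wrist_force: [0.4, -0.2, -0.6]
width: 0.023
turn(rows of<=.118): tool-z turn total 0.001  shift units total [2.9493 0.2567 0.0264] min rows 9.47
```

```bash
python3 -m crank '[[0.2,0.03,0,0],[0.25,0.03,0,0],[0.25,0.03,0,0],[0.25,0.03,0,0],[0.25,0.03,0,0],[0.25,0.03,0,0],[0.25,0.03,0,0],[0.25,0.03,0,0],[0.25,0.01,0,0],[0.2,0,0,0]]'
python3 - <<'E'
from h import *
print(robot.get_obs()['width'])
go(.4861,.2146,.15)
E
```

```text
time: 66.4
tool_pos: [0.4815, 0.1079, 0.1496]
ee_rot: [-3.138, 0.0, 1.573]
wrist_force: [0.4, -0.3, -0.7]
width: 0.0237
0.023741760025332438
turn(rows of<=.118): tool-z turn total 0.0016  shift units total [ 0.5333  0.023  -0.0022] min rows 1.71
```

```bash
python3 -m crank '[[0.15,0.01,0,0],[0.15,0.01,0,0],[0.12,0,0,0],[0.08,0,0,0],[0.02,0,0,0],[0,0,0,0],[0,0,0,0],[0,0,0,0],[0,0,0,0],[0,0,0,0]]'
python3 - <<'E'
from h import *
for c in('scene','side'): snap(c,c+'13')
z=robot.get_obs()['tool_pos'][2]-.0222; print(z)
look('13',[('plate',.486,.212,23,(z+.013)*1e3,'d')]+POTS[2:])
print(robot.get_obs()['tool_pos'],robot.get_obs()['width'])
E
```

```text
time: 67.65
tool_pos: [0.4867, 0.2099, 0.1521]
ee_rot: [3.141, 0.0, 1.572]
wrist_force: [-0.2, 0.2, -0.3]
width: 0.0233
0.12987282561327537
plate scene 59 [0.4905 0.2068] 0.142
plate side 155 [0.4854 0.2102] 0.1433
   mean [0.488  0.2085]
narrow scene 32 [0.4886 0.2143] 0.0836
narrow side 135 [0.4842 0.2146] 0.0857
   mean [0.4864 0.2145]
[0.4866556  0.2100515  0.15207283] 0.023158644250627
```

View pics/side13.png

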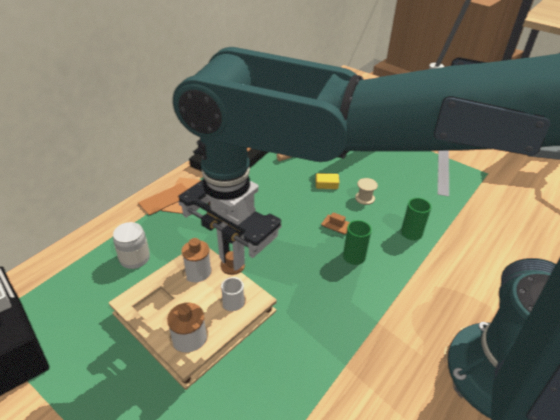

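```bash
python3 -m crank '[[0.022,-0.005,0,0],[0,0,0.05,0],[0,0,0.06,0],[0,0,0.05,0],[0,0,0.04,0],[0,0,0.02,0],[0,0,0.02,0],[0,0,0,0],[0,0,0,0],[0,0,0,0]]'
```

```text
time: 69.0
tool_pos: [0.4859, 0.2146, 0.1044]
ee_rot: [3.141, -0.0, 1.572]
wrist_force: [-0.7, 0.3, -0.0]
width: 0.0232
```

```bash
python3 -m crank '[[0,0,0.007,0],[0,0,0.007,0],[0,0,0.005,0],[0,0,0.004,0],[0,0,0.003,0],[0,0,0.003,0],[0,0,0.002,0],[0,0,0,0],[0,0,0,0],[0,0,0,0]]'
```

```text
time: 70.25
tool_pos: [0.4858, 0.2147, 0.1]
ee_rot: [3.14, -0.0, 1.572]
wrist_force: [-3.6, -1.1, 9.0]
width: 0.0232
```

```bash
python3 -m crank '[[0,0,-0.004,0],[0,0,0,0],[0,0,0,0],[0,0,-0.1,0],[0,0,-0.2,0],[0,0,-0.2,0],[-0.2,0,-0.1,0],[-0.22,0,0,0],[-0.22,0,0,0],[-0.22,0,0,0]]' -0.1
python3 -m crank '[[-0.22,0,0,0],[-0.22,0,0,0],[-0.22,0,0,0],[-0.2,0,0,0],[-0.1,0,0,0],[0,0,0,0],[0,0,0,0],[0,0,0,0],[0,0,0,0],[0,0,0,0]]'
python3 - <<'E'
from h import *
for c in('scene','side'): snap(c,c+'14')
look('14',[('WLplate',.496,.327,33,97,'d'),('WLk',.496,.327,12,121,'d'),('MLp',.596,.204,28,105,'d'),('MLk',.596,.204,12,129,'d'),('NLp',.486,.2146,23,91,'d'),('NLk',.486,.2146,12,115,'d')])
for c in('scene','side'):
    im=cv2.imread(f'pics/{c}14.png'); im=im[140:240,290:430] if c=='scene' else im[220:390,90:300]
    cv2.imwrite(f'pics/{c}14c.png',cv2.resize(im,None,fx=3.5,fy=3.5,interpolation=cv2.INTER_CUBIC))
E
```

```text
time: 71.5
tool_pos: [0.4852, 0.0413, 0.2176]
ee_rot: [-3.14, -0.0, 1.573]
wrist_force: [0.4, -0.7, 0.3]
width: 0.0515
time: 72.75
tool_pos: [0.4862, -0.1489, 0.2188]
ee_rot: [3.141, 0.0, 1.573]
wrist_force: [0.6, -0.6, -0.0]
width: 0.0521
WLplate scene 133 [0.4995 0.3265] 0.0955
WLplate side 736 [0.4948 0.3263] 0.0974
   mean [0.4971 0.3264]
WLk scene 22 [0.4998 0.3247] 0.1194
WLk side 129 [0.4944 0.3266] 0.1207
   mean [0.4971 0.3256]
MLp scene 122 [0.5984 0.2035] 0.1038
MLp side 331 [0.5941 0.2036] 0.1055
   mean [0.5962 0.2035]
MLk scene 26 [0.5962 0.2039] 0.1275
MLk side 88 [0.5939 0.2036] 0.1287
   mean [0.595  0.2038]
NLp scene 69 [0.4905 0.2139] 0.09
NLp side 234 [0.4857 0.2146] 0.0915
   mean [0.4881 0.2143]
NLk scene 22 [0.4898 0.2162] 0.1131
NLk side 101 [0.4858 0.2143] 0.1151
   mean [0.4878 0.2152]
```

View pics/side14c.png

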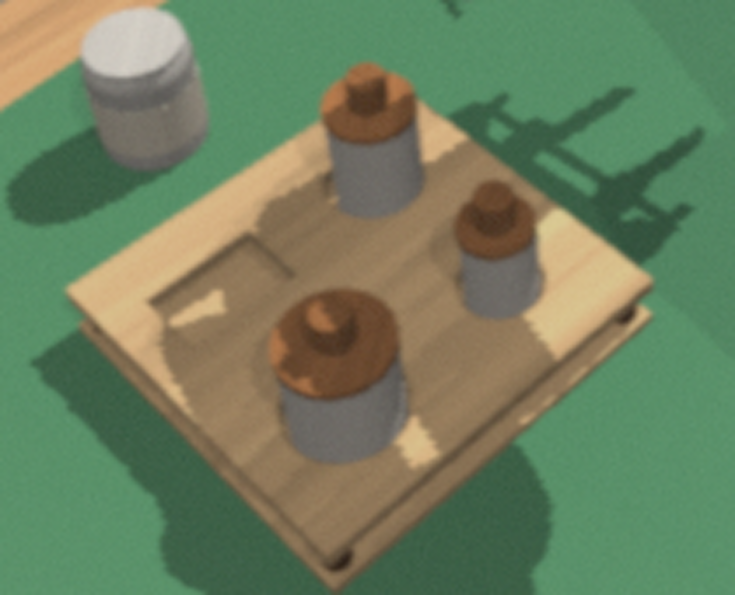

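View pics/scene14.png

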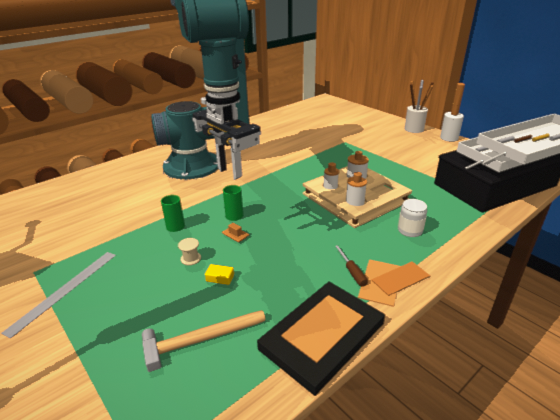

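View pics/side14.png

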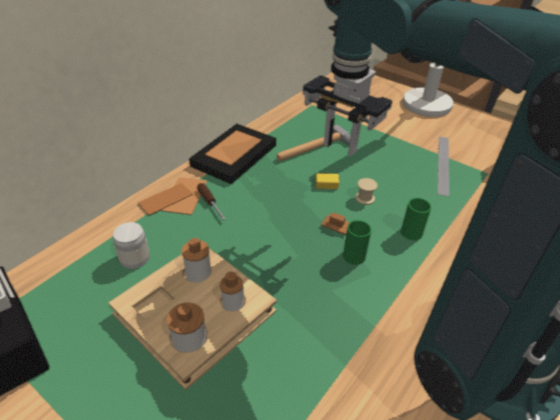

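```bash
python3 -c "
from bench import robot
print(robot.close_job())"
```

```text
the job is handed in; nothing more can be done
None
```

I put the narrow, medium and wide pots in their round openings, each down on the base board with its own lid pushed fully home, and handed the job in at about 73 s.

I found no white oblong pot in the first scene or side picture, so I left the oblong lid on the bench. I did not touch the green look-alikes or the other items.

**Last checks:** in the side camera every lid sat within 0.6 mm of its fully-in height, and all three pots looked upright.

| Pot | Lid plate top, measured / nominal (mm) | Knob top, measured / nominal (mm) |
|---|---|---|
| Wide | 97.4 / 97 | 120.7 / 121 |
| Medium | 105.5 / 105 | 128.7 / 129 |
| Narrow | 91.5 / 91 | 115.1 / 115 |

**Disagreements:**
- **Cameras:** the two cameras differed by about 4.5 mm in x, and the scene camera read 1 to 2 mm lower than the side camera. I used their mean, which matched the gripped positions to within about 1 mm.
- **Medium pot:** it shifted about 2 mm within its opening when I set the narrow pot down. I re-measured it before putting its lid on.

I noticed no slackened grip, and the lids stayed where first measured, apart from about 2 mm on the medium lid, which the medium pot had partly hidden at first.

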